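Find the loose-capped screw jar at the repair cafe

TASK

Two identical square screw jars stand in the wooden rack: one cap is screwed tight, the other is loose. Find out which by test-twisting the caps about a quarter of a turn while the jars stand in the rack; leave the loose cap turned, so that it shows, and set that jar down upright anywhere inside the metal tray. Leave the tight jar standing in its rack pocket, and never tip a jar over.

Things in the scene. Friction and masses are not known exactly. Their poses are not given: they have to be found in the camera images.
- cap_a (a point): Centre of the round black knurled cap (48 mm across, 26 high) of jar A; turns with the cap: z up, x along the white bar on its top. Below it: a neck 38 mm across, 14 high, then a clear box 62 x 62 mm, 56 high. The cap's centre is 83 mm above the jar's underside, 27 above its shoulder. About 0.22 kg. Jars A and B look alike, in either pocket; one cap is loose, one tight.
- cap_b (a point): The same point on jar B, same in all sizes and axes. The loose cap turns easily up to 95 degrees either way from the start, never comes off, and its jar can be lifted by it. The tight one does not turn: its jar gives some 4 degrees in the pocket, then the fingers slip (grip with 20 to 30 N). At the start each cap's axes are parallel to its jar's.
- tray: Fixed open square steel tray, 150 x 150 mm outside, 25 mm high, walls and floor 5 mm thick. Origin at the centre of its underside, on the table; z up. A jar standing in it has its cap's centre 88 mm above the table.
- box_a (a point): Centre of jar A's square clear box (62 x 62 x 56 mm, screws inside), 55 mm below the cap's centre; axes along its sides, z up. The jar stands in a pocket of a fixed pale wooden rack, 95 x 225 x 30 mm high: two square pockets 66 mm wide, 24 mm deep, floor 6 mm above the table, 130 mm apart. There the cap's centre is 89 mm above the table.
- box_b (a point): The same point on jar B, in the rack's other pocket; same sizes and axes as jar A.
Not all that is in view belongs to the job. What is shaped like the part that bears cap_b but blue is not meant.

How it is judged (in metres and radians):
On the way:
1. a cap has been turned at least 20 degrees on its jar, the jar standing in the rack (((angle between the x axis of cap_a and the x axis of box_a, either way round above 0.35 rad and distance of cap_a from where it was at the start of the episode below 0.012 m) or (angle between the x axis of cap_b and the x axis of box_b, either way round above 0.35 rad and distance of cap_b from where it was at the start of the episode below 0.012 m))), for 0.1 s.
At the end, for the whole second after the job is handed in: The loose-capped jar stands upright (within 10 degrees) on the tray's floor, its cap's centre within 50 mm of the tray's centre along each tray axis and 78 to 98 mm above the table; the tight jar stands upright in its rack pocket, its cap within 15 mm of where it was (((x of cap_a in the frame of tray between -0.05 and 0.05 m and y of cap_a in the frame of tray between -0.05 and 0.05 m and height (world z) of cap_a between 0.078 and 0.098 m and angle between each of cap_a, cap_b's own z axis and vertical below 0.17 rad and distance of cap_b from where it was at the start of the episode below 0.015 m) or (x of cap_b in the frame of tray between -0.05 and 0.05 m and y of cap_b in the frame of tray between -0.05 and 0.05 m and height (world z) of cap_b between 0.078 and 0.098 m and angle between each of cap_b, cap_a's own z axis and vertical below 0.17 rad and distance of cap_a from where it was at the start of the episode below 0.015 m))); the robot touches nothing.
It fails at once if a jar is lifted out of the rack or carried while its cap is not turned on it (less than 11 degrees): the tight jar, or an untested one ((height (world z) of cap_a above 0.108 m and angle between the x axis of cap_a and the x axis of box_a, either way round below 0.19 rad) or (height (world z) of cap_b above 0.108 m and angle between the x axis of cap_b and the x axis of box_b, either way round below 0.19 rad)).
It fails at once if a jar is tipped by more than 35 degrees (angle between any of cap_a, cap_b's own z axis and vertical above 0.61 rad).
It also fails if it takes over 58 s, if anything falls off the work surface, if the arm or the gripper's body presses on something with over 40 N, if the wrist force passes 120 N, or if a joint passes its speed limit or range.

ROBOT

A 7-joint arm with a two-finger parallel gripper is mounted at the origin on the work surface. World frame = base frame: x ahead of the robot, y to its left, z up, the work surface at z = 0. Lengths are in mm, angles in degrees, forces in N, time in s.
With the tool pointing down it reaches from about 350 to 900 mm from the base axis. Payload 19.9 kg.
Tool frame: the origin (TCP) lies between the finger pads; the fingertips stand ahead of it and the grasp point (between the pads) lies 2 mm behind it (bot.tcp_to_tips is the x of the fingertips in the tool frame, in mm); x points along the fingers, z is the direction in which the jaws open and shut, and the axes are right-handed (so a half turn about x gives the same grasp; the last joint's range is limited). The gripper opens to 85 mm and grips with 20 to 120 N. Pads are 22 mm wide; open, the fingers measure 114 mm over their backs; the gripper's body (76 mm by 85 mm) begins 54 mm behind the grasp point. The pads swing forward as they close: fully open they stand 13 mm farther back than shut.
Start: joints at [-69.528, 23.915, -0.59, 92.452, 0.269, 63.638, -3.037], TCP at [242.683, 575.941, 248.26] pointing down, gripper open.
Joint ranges: [-161.28, 161.28], [-22.2, 115.67], [-73.04, 71.86], [3.21, 147.25], [-68.34, 248.33], [10.77, 114.83], [-161.83, 161.83]. Speed limits (degrees/s): [108.29, 108.29, 136.94, 136.94, 172.46, 172.46, 172.46].

INTERFACE

Orientations are given as a 3x3 rotation matrix whose columns are the frame's x, y, z axes.
In Python, from bench import bot gives the robot as it stands. The module is installed in compiled form; this text tells all that it offers.
- The arm moves only by the shell command python3 -m inch 'ROWS' [OPENING] [FORCE]. ROWS is JSON, a list of rows, each an object of numbers: "dx", "dy", "dz": the shift along the world's x, y, z in m; "spin": the turn about the world's z in rad. A call has 1 to 20 rows; each row shifts and turns the commanded pose from where the row before left it; what a row does not reach is not made up. A row lasts 1/10 s, in which the tool goes at most 50 mm and 8.59 degrees, less where a joint would pass 70% of its speed; a pose out of reach is approached as far as the arm can. A call is refused whole if a number of a shift passes 0.05 or a number of a turn 0.15, either way. A call with a gripper value outside its range is refused whole. OPENING is the closure, from 0 (fully open) to 1 (shut), set as the call begins (- or left out, the last holds). The fingers move at their own pace and stop on an object; FORCE is the grip in N (left out, the last holds). Time passes only in rows, so rows that do not move let the fingers close. It gives the time, the measured TCP pose, the force and the opening at its end, in the units of the state.
- bot.state(): the state, without advancing time (a new reading comes with each control period).
- bot.snapshot(name): name is "scene" or "top" or "wrist"; returns a dict with "frame" (420x560x3 uint8, red, green, blue), "fx", "fy", "cx", "cy" (pixels), "extrinsics" (4x4, takes a point from camera to world coordinates). Camera axes: x right, y up, looking along -z (the intrinsics and any distortion apply to the point x, -y, -z); pixel columns grow to the right and rows downward; lengths in mm; the calibration is good to about 2 mm. A picture is of the moment at which its call begins. There is no depth.
- bot.sign_off(): hands the job in, once; it reports no verdict.
The state is a dict: "time_s": time; "q": joint angles; "joint_vel": joint speeds; "tau": joint torques, N m; "eef_pos": TCP position; "eef_rot": TCP orientation; "ft_force": force on the tool from outside, world axes, zero at the start; "ft_torque": the same for the moment, N m; "grip_width": finger opening in mm.
Only numpy, scipy, OpenCV 4.12 (cv2) and the standard library are available. Lean on these libraries where they do the work, as an engineer would, in place of code of your own. Each camera call takes 0.05 s, during which the arm holds its last target.

## Working session

There is one attempt and no reset: what is moved stays moved. The work goes in short steps, Python scripts to look and compute and a shell command to move; the robot and the scene stay as the last step left them, time stands still between calls to the robot, and variables do not carry over. Pictures are saved under pics/ and viewed, and the job is handed in when it is done.

```bash
mkdir -p pics
cat > h.py <<'E'
import numpy as np,cv2
from bench import bot
def snap(n,f):
    s=bot.snapshot(n); cv2.imwrite('pics/'+f,s['frame'][:,:,::-1]); 
    np.savez('pics/'+f[:-4]+'.npz',**{k:s[k] for k in s}); return s
def ray(s,u,v,z):
    E=np.array(s['extrinsics']);d=E[:3,:3]@np.array([(u-s['cx'])/s['fx'],-(v-s['cy'])/s['fy'],-1]);o=E[:3,3]
    return o+d*(z-o[2])/d[2]
E
python3 - <<'E'
from h import *
for n in ['scene','top','wrist']:
    s=snap(n,n+'0.png');print(n,[k for k in s],np.round(s['extrinsics'],3).tolist(),s['fx'],s['cx'],s['cy'])
st=bot.state();print({k:np.round(v,3).tolist() for k,v in st.items()},bot.tcp_to_tips)
E
```

```text
scene ['frame', 'fx', 'fy', 'cx', 'cy', 'extrinsics'] [[-0.836, -0.448, 0.316, 770.36], [0.548, -0.701, 0.456, 365.815], [0.017, 0.554, 0.832, 827.811], [0.0, 0.0, 0.0, 1.0]] 396.4718819423779 273.7536456763604 211.7051640753414
top ['frame', 'fx', 'fy', 'cx', 'cy', 'extrinsics'] [[0.026, 0.992, -0.126, 371.769], [-0.999, 0.031, 0.036, -24.483], [0.039, 0.125, 0.991, 938.376], [0.0, 0.0, 0.0, 1.0]] 432.0547319923086 286.2179778540723 213.13095460857883
wrist ['frame', 'fx', 'fy', 'cx', 'cy', 'extrinsics'] [[0.388, -0.878, -0.28, 172.575], [0.921, 0.37, 0.119, 606.912], [-0.001, -0.304, 0.953, 372.98], [0.0, 0.0, 0.0, 1.0]] 327.4532103613144 274.52573559334866 210.67958932299092
{'time_s': 0.15, 'q': [-69.528, 23.94, -0.591, 92.476, 0.271, 63.639, -3.036], 'joint_vel': [0.036, -0.121, -0.016, -0.147, 0.028, -0.085, 0.025], 'tau': [0.0, -86.474, 0.679, -43.505, 0.019, 0.006, 0.0], 'eef_pos': [242.6, 575.73, 247.816], 'eef_rot': [[-0.0, -0.922, 0.388], [-0.001, 0.388, 0.922], [-1.0, -0.0, -0.001]], 'ft_force': [0.823, 0.056, -0.357], 'ft_torque': [0.009, -0.05, 0.032], 'grip_width': 85.481} 17.0
```

View pics/top0.png

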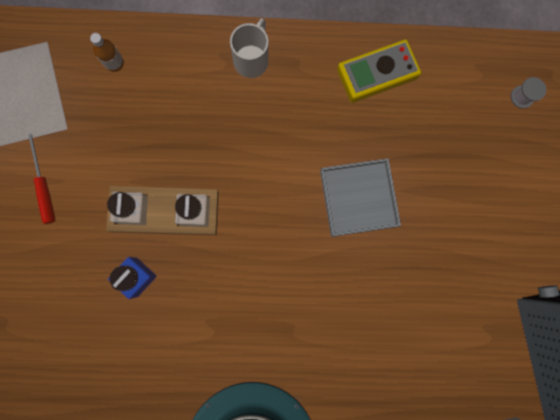

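View pics/scene0.png

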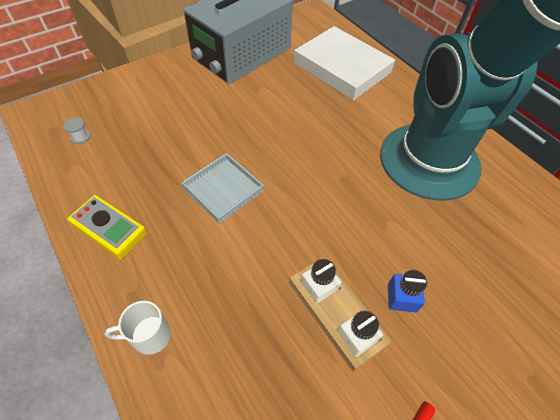

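View pics/wrist0.png

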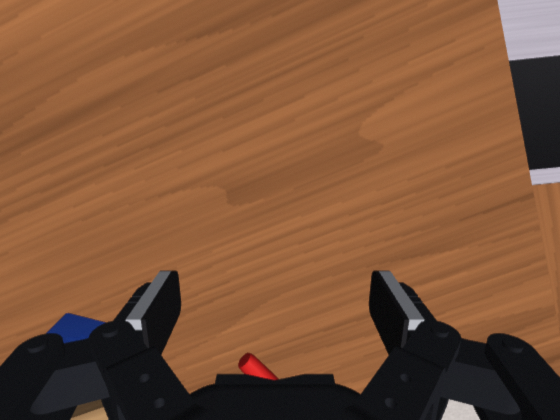

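The top view shows the rack with jar caps near (121,205) and (188,207), and the tray at about (361,197). The blue decoy is at (125,278).

Run:
```python
from h import *
t=dict(np.load('pics/top0.npz'));s=dict(np.load('pics/scene0.npz'))
a=cv2.resize(t['frame'][175:245,95:230],None,fx=5.9,fy=5.9,interpolation=cv2.INTER_CUBIC)
cv2.imwrite('pics/c1.png',a[:,:,::-1][:, :800])
b=cv2.resize(s['frame'][250:370,285:400],None,fx=5,fy=5,interpolation=cv2.INTER_CUBIC)
cv2.imwrite('pics/c2.png',b[:,:,::-1])
def bars(S,box,zt,thr=140):
    x0,y0,x1,y1=box
    f=S['frame'][y0:y1,x0:x1].astype(int)
    dark=(f.max(2)<70).astype(np.uint8)
    n,l,st,c=cv2.connectedComponentsWithStats(dark)
    i=1+np.argmax(st[1:,4]); 
    cnt,_=cv2.findContours((l==i).astype(np.uint8),cv2.RETR_EXTERNAL,cv2.CHAIN_APPROX_NONE)
    cn=max(cnt,key=cv2.contourArea);hull=cv2.convexHull(cn)
    m=np.zeros(dark.shape,np.uint8);cv2.drawContours(m,[hull],-1,1,-1);m=cv2.erode(m,np.ones((3,3)))
    br=(m>0)&(f.min(2)>thr)
    n,l,st,c=cv2.connectedComponentsWithStats(br.astype(np.uint8))
    i=1+np.argmax(st[1:,4]);ys,xs=np.nonzero(l==i)
    P=np.array([ray(S,x+x0,y+y0,zt)[:2] for x,y in zip(xs,ys)])
    w,V=np.linalg.eigh(np.cov(P.T));d=V[:,1]
    H=hull[:,0]+[x0,y0]
    print('bar c',P.mean(0).round(1),'ang',np.degrees(np.arctan2(d[1],d[0])).round(1)%180,'ext',np.ptp(P@d).round(1),len(P),'hull ctr px',cv2.minEnclosingCircle(H.astype(np.float32)))
for nm,S,bx in [('top',t,[(105,185,138,225),(172,185,205,225)]),('scene',s,[(348,307,383,342),(308,255,340,288)])]:
    for b in bx: print(nm,end=' ');bars(S,b,102)
# tray top corners
for px in [(322,169),(389,160),(399,228),(332,235)]: print(ray(t,*px,25).round(1))
for px in [(182,184),(227,154),(263,186),(220,220)]: print('s',ray(s,*px,25).round(1))
for px in [(110,187),(217,190),(216,234),(108,231)]: print('rack',ray(t,*px,30).round(1))
```

```text
top bar c [487.2 269.1] ang 179.6 ext 37.1 50 hull ctr px ((120.57462310791016, 204.51492309570312), 13.6589937210083)
top bar c [487.1 139. ] ang 179.3 ext 35.4 47 hull ctr px ((187.53225708007812, 206.9516143798828), 12.619664192199707)
scene bar c [486.3 267.6] ang 179.6 ext 37.9 73 hull ctr px ((364.5, 324.8461608886719), 13.611634254455566)
scene bar c [486.6 137.7] ang 0.0 ext 37.4 60 hull ctr px ((322.743896484375, 271.7926940917969), 12.234038352966309)
[ 586.8 -132.6   25. ]
[ 612.  -279.4   25. ]
[ 463.3 -300.4   25. ]
[ 444.1 -156.2   25. ]
s [ 615.4 -270.3   25. ]
s [ 469.1 -297.6   25. ]
s [ 445.3 -154.5   25. ]
s [ 586.9 -123.4   25. ]
rack [531.3 314.7  30. ]
rack [532.3  90.8  30. ]
rack [438.8  88.6  30. ]
rack [438.6 311.8  30. ]
```

View pics/c1.png

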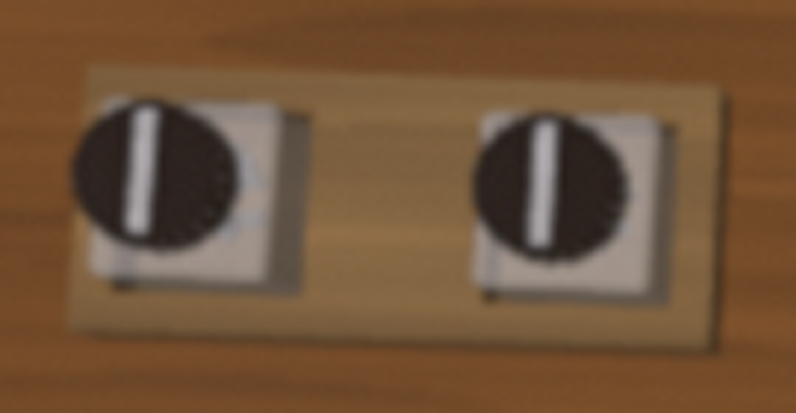

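View pics/c2.png

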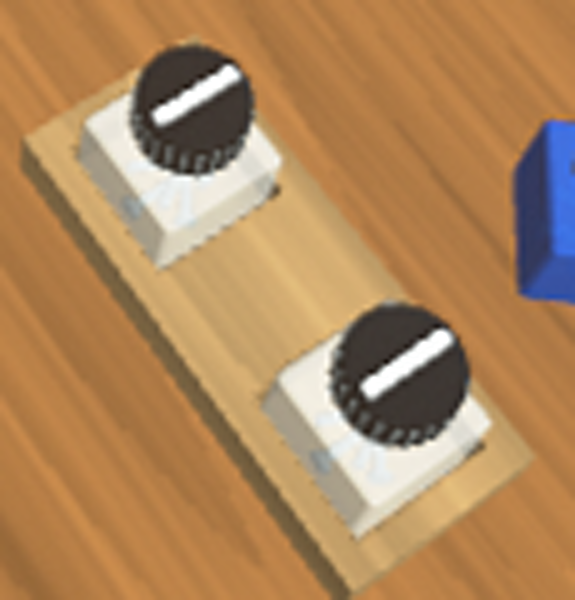

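Both views agree: caps at about (487,268) and (487,138), 130 mm apart as given; bars lie along world x; tray centre at about (528,-214), rotated by roughly 10°. I'll move over the first cap.

```bash
python3 -m inch '[{"dx":0.0204,"dy":-0.0256},{"dx":0.0204,"dy":-0.0256},{"dx":0.0204,"dy":-0.0256},{"dx":0.0204,"dy":-0.0256},{"dx":0.0204,"dy":-0.0256},{"dx":0.0204,"dy":-0.0256},{"dx":0.0204,"dy":-0.0256},{"dx":0.0204,"dy":-0.0256},{"dx":0.0204,"dy":-0.0256},{"dx":0.0204,"dy":-0.0256},{"dx":0.0204,"dy":-0.0256},{"dx":0.0204,"dy":-0.0256,"dz":-0.02},{"dz":-0.02},{"dz":-0.02},{}]' 0 25
python3 - <<'E'
from h import *
s=snap('wrist','w1.png')
for c in [(487,268),(487,138)]:
  E=np.array(s['extrinsics']);p=E[:3,:3].T@(np.array([*c,102])-E[:3,3]);print(s['cx']+s['fx']*p[0]/-p[2],s['cy']-s['fy']*p[1]/-p[2])
E
```

```text
113.56536236435934 480.8630025991519
22.161692662199272 509.6585183836502$[0]: bad value
```

View pics/w1.png

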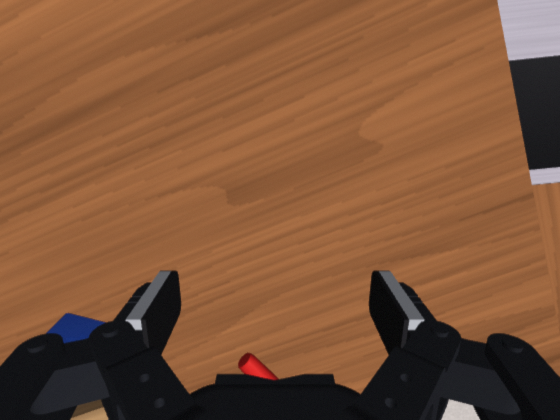

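The call was refused and the view is unchanged. The rows probably need all four keys, so I'll retry that way.

```bash
python3 -m inch '[{"dx":0.0204,"dy":-0.0256,"dz":0,"spin":0},{"dx":0.0204,"dy":-0.0256,"dz":0,"spin":0},{"dx":0.0204,"dy":-0.0256,"dz":0,"spin":0},{"dx":0.0204,"dy":-0.0256,"dz":0,"spin":0},{"dx":0.0204,"dy":-0.0256,"dz":0,"spin":0},{"dx":0.0204,"dy":-0.0256,"dz":0,"spin":0},{"dx":0.0204,"dy":-0.0256,"dz":0,"spin":0},{"dx":0.0204,"dy":-0.0256,"dz":0,"spin":0},{"dx":0.0204,"dy":-0.0256,"dz":0,"spin":0},{"dx":0.0204,"dy":-0.0256,"dz":0,"spin":0},{"dx":0.0204,"dy":-0.0256,"dz":0,"spin":0},{"dx":0.0204,"dy":-0.0256,"dz":-0.02,"spin":0},{"dx":0,"dy":0,"dz":-0.02,"spin":0},{"dx":0,"dy":0,"dz":-0.02,"spin":0},{"dx":0,"dy":0,"dz":0,"spin":0}]' 0 25
python3 - <<'E'
from h import *
s=snap('wrist','w2.png')
for c in [(487,268),(487,138)]:
  E=np.array(s['extrinsics']);p=E[:3,:3].T@(np.array([*c,102])-E[:3,3]);print(s['cx']+s['fx']*p[0]/-p[2],s['cy']-s['fy']*p[1]/-p[2])
E
```

```text
time_s: 1.7
eef_pos: [486.4, 268.0, 186.0]
eef_rot: [[-0.003, -0.921, 0.389], [-0.002, 0.389, 0.921], [-1.0, 0.002, -0.003]]
ft_force: [-0.2, -0.1, 0.7]
grip_width: 85.3
273.10463378819964 225.36168286817158
108.75395020707435 290.38706191394783
```

View pics/w2.png

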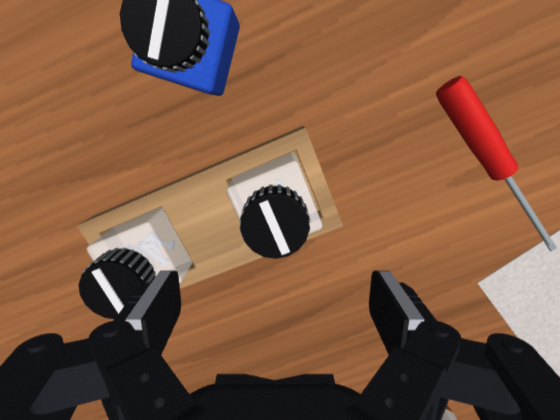

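The cap centre appears at (274,228), against (273,225) predicted, so the position holds. Next I descend, grip with 25 N, and let the fingers close.

```bash
python3 -m inch '[{"dx":0.0005,"dy":0,"dz":-0.03,"spin":0},{"dx":0,"dy":0,"dz":-0.03,"spin":0},{"dx":0,"dy":0,"dz":-0.02,"spin":0},{"dx":0,"dy":0,"dz":-0.013,"spin":0},{"dx":0,"dy":0,"dz":0,"spin":0},{"dx":0,"dy":0,"dz":0,"spin":0}]' 0 25
python3 -m inch '[{"dx":0,"dy":0,"dz":0,"spin":0},{"dx":0,"dy":0,"dz":0,"spin":0},{"dx":0,"dy":0,"dz":0,"spin":0},{"dx":0,"dy":0,"dz":0,"spin":0},{"dx":0,"dy":0,"dz":0,"spin":0},{"dx":0,"dy":0,"dz":0,"spin":0},{"dx":0,"dy":0,"dz":0,"spin":0},{"dx":0,"dy":0,"dz":0,"spin":0}]' 1 25
```

```text
time_s: 2.35
eef_pos: [488.5, 269.1, 96.4]
eef_rot: [[0.001, -0.922, 0.388], [0.0, 0.388, 0.922], [-1.0, -0.001, 0.001]]
ft_force: [-0.4, 0.5, 0.0]
grip_width: 85.4
time_s: 3.15
eef_pos: [488.4, 268.7, 96.0]
eef_rot: [[0.001, -0.921, 0.388], [0.0, 0.388, 0.921], [-1.0, -0.001, 0.001]]
ft_force: [-2.4, -0.8, 7.4]
grip_width: 47.3
```

```bash
python3 -m inch '[{"dx":0,"dy":0,"dz":0,"spin":0.1},{"dx":0,"dy":0,"dz":0,"spin":0.1},{"dx":0,"dy":0,"dz":0,"spin":0.1},{"dx":0,"dy":0,"dz":0,"spin":0.1}]' 1 25
python3 -c "
from h import *
print(bot.state()['ft_torque'])"
python3 -m inch '[{"dx":0,"dy":0,"dz":0,"spin":0.12},{"dx":0,"dy":0,"dz":0,"spin":0.12},{"dx":0,"dy":0,"dz":0,"spin":0.12},{"dx":0,"dy":0,"dz":0,"spin":0.12},{"dx":0,"dy":0,"dz":0,"spin":0.12},{"dx":0,"dy":0,"dz":0,"spin":0.12},{"dx":0,"dy":0,"dz":0,"spin":0.12},{"dx":0,"dy":0,"dz":0,"spin":0}]' 1 25
python3 -c "
from h import *
print(bot.state()['ft_torque'])
s=snap('top','t3.png')
cv2.imwrite('pics/t3c.png',cv2.resize(s['frame'][160:250,80:230,::-1],None,fx=5,fy=5))
s=snap('scene','s3.png')
cv2.imwrite('pics/s3c.png',cv2.resize(s['frame'][200:370,255:430,::-1],None,fx=3.5,fy=3.5))"
```

```text
time_s: 3.55
eef_pos: [488.4, 268.9, 96.0]
eef_rot: [[0.001, -1.0, -0.005], [0.0, -0.005, 1.0], [-1.0, -0.001, 0.0]]
ft_force: [-1.9, -0.3, 4.7]
grip_width: 47.0
[ 0.05850998  0.26828358 -0.04057901]
time_s: 4.35
eef_pos: [488.1, 269.0, 95.8]
eef_rot: [[0.0, -0.665, -0.747], [0.001, -0.747, 0.665], [-1.0, -0.001, 0.0]]
ft_force: [-1.7, 1.0, 5.3]
grip_width: 46.9
[0.44638548 0.71006024 0.03307105]
```

View pics/s3c.png

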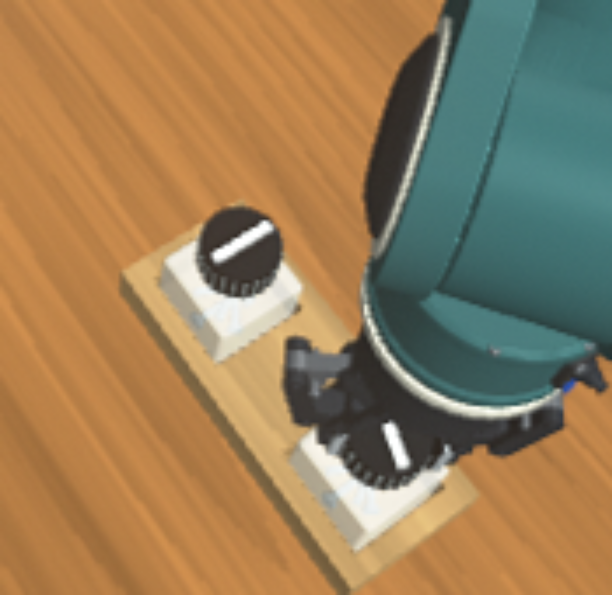

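View pics/t3c.png

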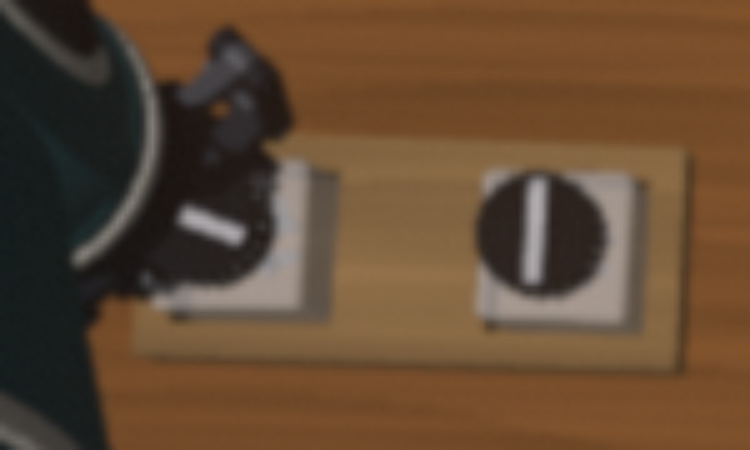

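The cap's bar has turned about 70° while the box stayed put, with almost no torque (0.03 N m about z). This jar is the loose one, so I'll lift it and check.

```bash
python3 -m inch '[{"dx":0,"dy":0,"dz":0,"spin":0},{"dx":0,"dy":0,"dz":0.005,"spin":0},{"dx":0,"dy":0,"dz":0.01,"spin":0},{"dx":0,"dy":0,"dz":0.015,"spin":0},{"dx":0,"dy":0,"dz":0.015,"spin":0},{"dx":0,"dy":0,"dz":0.015,"spin":0},{"dx":0,"dy":0,"dz":0.015,"spin":0},{"dx":0,"dy":0,"dz":0.015,"spin":0},{"dx":0,"dy":0,"dz":0.015,"spin":0},{"dx":0,"dy":0,"dz":0.015,"spin":0},{"dx":0,"dy":0,"dz":0.015,"spin":0},{"dx":0,"dy":0,"dz":0.01,"spin":0},{"dx":0,"dy":0,"dz":0,"spin":0}]' 1 30
python3 -c "
from h import *
s=snap('scene','s4.png')
cv2.imwrite('pics/s4.png',s['frame'][:,:,::-1])"
```

```text
time_s: 5.75
eef_pos: [488.5, 269.0, 242.2]
eef_rot: [[0.002, -0.667, -0.745], [0.001, -0.745, 0.667], [-1.0, -0.003, -0.001]]
ft_force: [0.3, 0.3, -2.8]
grip_width: 46.9
```

View pics/s4.png

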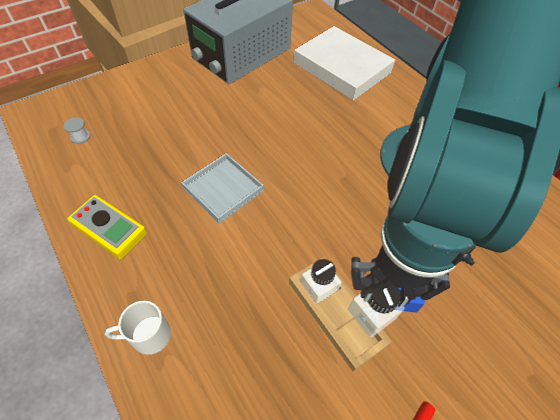

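The jar is off the rack, upright, its lower edge near (375,318), and its weight shows (-2.8 N). Now I carry it to the tray.

```bash
python3 -m inch '[{"dx":0.001,"dy":-0.01,"dz":0,"spin":0},{"dx":0.002,"dy":-0.02,"dz":0,"spin":0},{"dx":0.002,"dy":-0.028,"dz":0,"spin":0},{"dx":0.002,"dy":-0.028,"dz":0,"spin":0},{"dx":0.002,"dy":-0.028,"dz":0,"spin":0},{"dx":0.002,"dy":-0.028,"dz":0,"spin":0},{"dx":0.002,"dy":-0.028,"dz":0,"spin":0},{"dx":0.002,"dy":-0.028,"dz":0,"spin":0},{"dx":0.002,"dy":-0.028,"dz":0,"spin":0},{"dx":0.002,"dy":-0.028,"dz":0,"spin":0},{"dx":0.003,"dy":-0.028,"dz":0,"spin":0},{"dx":0.003,"dy":-0.028,"dz":0,"spin":0},{"dx":0.003,"dy":-0.028,"dz":0,"spin":0},{"dx":0.003,"dy":-0.028,"dz":0,"spin":0},{"dx":0.003,"dy":-0.028,"dz":0,"spin":0},{"dx":0.003,"dy":-0.028,"dz":0,"spin":0},{"dx":0.002,"dy":-0.028,"dz":0,"spin":0},{"dx":0.001,"dy":-0.02,"dz":0,"spin":0},{"dx":0,"dy":-0.012,"dz":0,"spin":0},{"dx":0,"dy":0,"dz":0,"spin":0}]'
python3 -m inch '[{"dx":0,"dy":0,"dz":-0.02,"spin":0},{"dx":0,"dy":0,"dz":-0.025,"spin":0},{"dx":0,"dy":0,"dz":-0.025,"spin":0},{"dx":0,"dy":0,"dz":-0.02,"spin":0},{"dx":0,"dy":0,"dz":0,"spin":0},{"dx":0,"dy":0,"dz":0,"spin":0}]'
python3 -c "
from h import *
s=snap('scene','s5.png')
s=snap('top','t5.png')"
```

```text
time_s: 7.8
eef_pos: [527.2, -214.9, 239.6]
eef_rot: [[-0.001, -0.668, -0.744], [-0.0, -0.744, 0.668], [-1.0, 0.001, 0.001]]
ft_force: [-0.5, 0.3, -1.8]
grip_width: 47.1
time_s: 8.4
eef_pos: [528.1, -212.6, 150.7]
eef_rot: [[-0.0, -0.666, -0.746], [0.0, -0.746, 0.666], [-1.0, -0.0, 0.0]]
ft_force: [0.3, 0.1, -2.5]
grip_width: 47.1
```

View pics/s5.png

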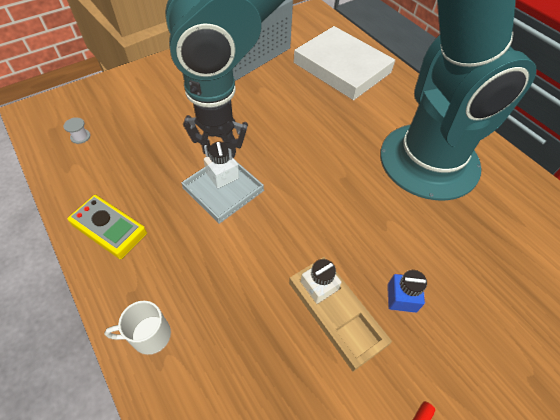

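View pics/t5.png

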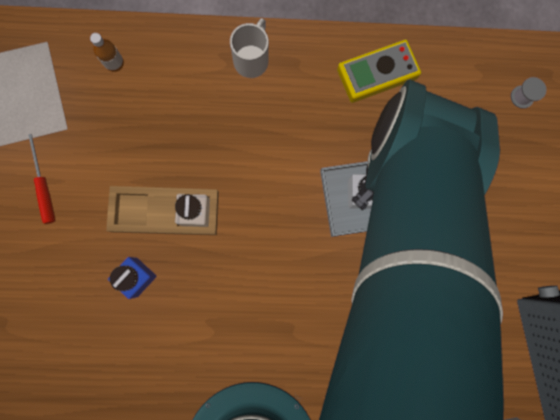

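The jar hangs upright over the tray in both views, cap at (219,152) in the scene view. Set-down height should be TCP z of about 95, so I lower it that far.

```bash
python3 -m inch '[{"dx":0,"dy":0,"dz":-0.015,"spin":0},{"dx":0,"dy":0,"dz":-0.015,"spin":0},{"dx":0,"dy":0,"dz":-0.012,"spin":0},{"dx":0,"dy":0,"dz":-0.006,"spin":0},{"dx":0,"dy":0,"dz":-0.003,"spin":0},{"dx":0,"dy":0,"dz":-0.002,"spin":0},{"dx":0,"dy":0,"dz":0,"spin":0},{"dx":0,"dy":0,"dz":0,"spin":0}]'
python3 -m inch '[{"dx":0,"dy":0,"dz":-0.001,"spin":0},{"dx":0,"dy":0,"dz":-0.001,"spin":0},{"dx":0,"dy":0,"dz":0,"spin":0},{"dx":0,"dy":0,"dz":0,"spin":0}]'
```

```text
time_s: 9.3
eef_pos: [528.2, -213.4, 97.6]
eef_rot: [[0.001, -0.667, -0.745], [-0.0, -0.745, 0.667], [-1.0, -0.0, -0.001]]
ft_force: [0.3, 0.4, -2.4]
grip_width: 46.8
time_s: 9.7
eef_pos: [528.1, -213.3, 95.4]
eef_rot: [[0.0, -0.667, -0.745], [-0.0, -0.745, 0.667], [-1.0, -0.0, -0.0]]
ft_force: [0.4, -1.1, -1.2]
grip_width: 47.0
```

```bash
python3 -m inch '[{"dx":0,"dy":0,"dz":-0.001,"spin":0},{"dx":0,"dy":0,"dz":0,"spin":0},{"dx":0,"dy":0,"dz":0,"spin":0}]'
python3 -m inch '[{"dx":0,"dy":0,"dz":0,"spin":0},{"dx":0,"dy":0,"dz":0,"spin":0},{"dx":0,"dy":0,"dz":0,"spin":0},{"dx":0,"dy":0,"dz":0,"spin":0},{"dx":0,"dy":0,"dz":0,"spin":0},{"dx":0,"dy":0,"dz":0,"spin":0},{"dx":0,"dy":0,"dz":0,"spin":0},{"dx":0,"dy":0,"dz":0,"spin":0}]' 0
```

```text
time_s: 10.0
eef_pos: [528.7, -213.6, 95.0]
eef_rot: [[0.002, -0.667, -0.745], [-0.001, -0.745, 0.667], [-1.0, -0.001, -0.002]]
ft_force: [0.6, -0.2, 6.8]
grip_width: 46.9
time_s: 10.8
eef_pos: [528.0, -213.3, 94.3]
eef_rot: [[0.0, -0.667, -0.745], [-0.0, -0.745, 0.667], [-1.0, -0.0, -0.0]]
ft_force: [-0.5, -0.6, 0.7]
grip_width: 85.6
```

Contact with the tray floor registered (6.8 N up) at z = 95.0, as predicted, and the fingers are open. I retreat straight up, then back out of the camera view.

```bash
python3 -m inch '[{"dx":0,"dy":0,"dz":0.01,"spin":0},{"dx":0,"dy":0,"dz":0.02,"spin":0},{"dx":0,"dy":0,"dz":0.03,"spin":0},{"dx":0,"dy":0,"dz":0.03,"spin":0},{"dx":0,"dy":0,"dz":0.03,"spin":0},{"dx":0,"dy":0,"dz":0.03,"spin":0},{"dx":-0.02,"dy":-0.02,"dz":0,"spin":0},{"dx":-0.02,"dy":-0.02,"dz":0,"spin":0},{"dx":-0.02,"dy":-0.02,"dz":0,"spin":0},{"dx":-0.02,"dy":-0.02,"dz":0,"spin":0},{"dx":-0.02,"dy":-0.02,"dz":0,"spin":0},{"dx":-0.02,"dy":-0.02,"dz":0,"spin":0},{"dx":0,"dy":0,"dz":0,"spin":0}]'
python3 - <<'E'
from h import *
s=snap('scene','s6.png');t=snap('top','t6.png')
x=cv2.resize(t['frame'][130:260,90:420,::-1],None,fx=2.4,fy=2.4);cv2.imwrite('pics/t6c.png',x)
E
```

```text
time_s: 12.1
eef_pos: [430.9, -311.4, 243.0]
eef_rot: [[-0.004, -0.672, -0.741], [0.002, -0.741, 0.672], [-1.0, 0.001, 0.004]]
ft_force: [-0.8, -0.8, -0.5]
grip_width: 85.2
```

View pics/s6.png

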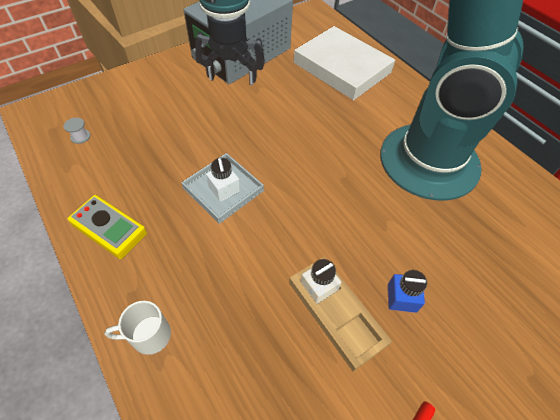

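View pics/t6c.png

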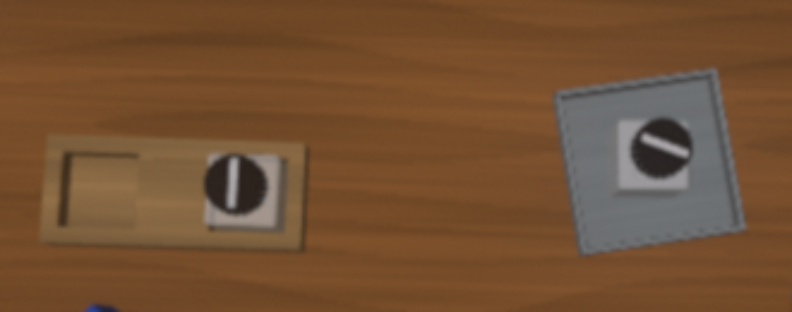

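The jar stands upright in the middle of the tray, cap at (221,168) in the scene view, with its bar still turned. The other jar sits untouched in the rack at (323,271), and the gripper is clear.

```bash
python3 -c "
from h import *
print(np.round(bot.state()['ft_force'],1),np.abs(bot.state()['joint_vel']).max());print(bot.sign_off())"
```

```text
[ 0.5  0.7 -0.2] 3.7910191672576943
the job is handed in; nothing more can be done
None
```

The loose-capped jar is standing upright near the middle of the tray with its cap still turned, and the job is handed in; no verdict was reported.

- **Test twist:** I gripped the left cap, at about (487, 268) mm, with 25 N and turned the gripper about 70°. The bar on the cap turned by about that much, the box did not move, and the twisting torque stayed near zero, so this cap is the loose one.
- **Tight jar:** I did not twist the second cap, because finding one loose cap settled it. I never touched that jar, and the last pictures show it upright in its rack pocket where it started.
- **Set-down:** I lowered the jar until it met the tray floor at the expected height (TCP z 95 mm, 6.8 N upward). The TCP was at about (528, -213) mm, against a tray centre I measured at about (528, -214) mm.
- **Last checks:** The final pictures show the gripper clear of everything, and the wrist force was under 1 N. The highest joint speed still read 3.8°/s at hand-in, so the arm was just settling, in free space. The clock stood at about 12 s.
- **What went wrong:** My first move call was refused because its rows lacked some keys; nothing moved, and I repeated it with all of them. The two camera views disagreed by 1–2 mm on the caps and about 6 mm on the tray centre, well inside the 50 mm allowed.

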